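# Build up a spotlight in the assembly nest

## Task

Build up one black-trimmed spotlight in the cream nest: stand the heat sink in it fins down, lay the LED module flat in the recess on top, lift the mirror reflector straight out of the white one and set it down over the module's collar, then cap it with the black ring. Seat each part fully home and let go of it before fetching the next, lower the parts rather than dropping them, and leave the white ring, the white reflector, the screw tray and the blue bottle where they stand.

Things in the scene. Friction and masses are not known exactly. Their poses are not given: they have to be found in the camera images.
- nest: Target: cream nylon nest, fixed: a round open cup on a white square plate 84 x 84 x 6 mm. Origin: centre of the plate's underside, on the bench, z up. Cup 76 mm in outer diameter, flaring to 82 mm at the rim, 22 mm above the bench; bore 58 mm wide, flaring to 64 mm at the rim; flat floor 10 mm above the bench.
- nest_dark: Dark grey nest for a bigger lamp, fixed, not used: the same white plate with a dark cup 80 mm in outer diameter, 22 mm high, bore 68 mm. Origin: centre of the plate's underside.
- heat_sink: Aluminium heat sink (180 g): round finned cylinder, 54 mm in diameter, 44 mm tall, fins down, smooth rim up. Origin: centre of its underside, z up. Recess on top 46 mm wide, 6 mm deep; lower edge chamfered 3 mm. Grip across the outside near the top. Seated, its origin is 10 mm above the nest's.
- led_module: White LED module (35 g): disc 42 mm in diameter, 6 mm thick, chamfered below, with a round collar 26 mm in diameter in the middle, 6 to 18 mm above the origin (last 4 mm tapered to 21 mm), yellow LED dot on top. Origin: centre of its underside, z up. Grip by the collar, fingertips above the disc. Seated, the disc is flush with the heat sink's rim, origin 38 mm above the heat sink's.
- reflector: Mirror-grey reflector (35 g): hollow cone, foot 36 mm wide (hole 31), 46 mm at 22 mm up, then an upright lip 52 mm wide from 22 to 32 mm (opening 41). Origin: centre of its foot, z up. Starts nested loosely in the white one, lip on the white flange, origin 8 mm above its. Grip across the lip, fingertips above the flange; lift straight up. Seated, origin 6 mm above the LED module's.
- reflector_white: White reflector of another lamp (60 g), to be left where it is: a hollow cone with a wide flat flange 66 mm in diameter, 25 to 30 mm above the origin (opening 48 mm). Origin: centre of its foot, on the bench, z up.
- ring_black: Black front ring (45 g): round cap 63 mm in outer diameter, 16 mm high, open below (bore 57 mm, 13 mm deep), inward flange 3 mm thick on top (opening 44 mm). Origin: centre of its underside, z up; lies flange up. Seated, the flange rests on the reflector's lip, origin 19 mm above the reflector's.
- ring_white: White front ring, the same size as the black one, for another order: leave it. Origin: centre of its underside.
- screw_tray: Red open tray of screws, 64 x 64 x 22 mm: leave it. Origin: centre of its underside.
- threadlock: Small blue bottle with a white cap, 34 mm in diameter, 70 mm tall: leave it. Origin: centre of its underside.
Mind the look-alikes: they are no part of the job. Leave any pink or turquoise look-alike of the led_module alone.

How it is judged:
By the outcome, as a careful person would: the job done as asked, in the order asked, and still so for the second after the job is handed in, with the robot touching nothing.
It also fails if it takes over 122 s, if anything falls off the work surface, if the arm or the gripper's body presses on something with over 40 N, if the wrist force passes 120 N, or if a joint passes its speed limit or range.

## Robot

A 6-joint arm with a two-finger parallel gripper is mounted at the origin on the work surface. World frame = base frame: x ahead of the robot, y to its left, z up, the work surface at z = 0. Lengths are in m, angles in rad, forces in N, time in s.
With the tool pointing down it reaches from about 0.375 to 0.975 m from the base axis. Payload 3.8 kg.
Tool frame: the origin (TCP) lies midway between the tips of the shut fingers; the grasp point (between the pads) lies 19 mm behind it; z points along the fingers, y is the line along which they close (so a half turn about z gives the same grasp; the last joint's range is limited). The gripper opens to 85 mm and grips with 20 to 120 N. Pads are 22 mm wide; open, the fingers measure 114 mm over their backs; the gripper's body (76 mm by 85 mm) begins 54 mm behind the grasp point. The pads swing forward as they close: fully open they stand 13 mm farther back than shut.
Start: joints at [-1.261, 0.264, 1.604, -0, 1.274, -0.037], TCP at [0.229, -0.635, 0.231] pointing down, gripper open.
Joint ranges: [-2.63, 2.63], [-0.94, 2.18], [0.31, 2.57], [-1.31, 4.45], [0, 2.66], [-2.55, 2.55]. Speed limits (rad/s): [2.57, 2.57, 3.14, 3.14, 3.14, 3.14].

## Interface

Orientations are given as a rotation vector (axis times angle).
In Python, from workcell import status, read_camera, workorder, masks_of gives the robot as it stands.
- The arm moves only by the tool drive_tool, never from a script. Its argument "rows" is a list of rows, each a list of 7 numbers: the turn, a rotation vector about the tool's x, y, z in degrees, then the shift along the tool's x, y, z in m, then the opening, from 0 (shut) to 1 (fully open). In form: [[ax, ay, az, tx, ty, tz, claw], ...]. A call has 1 to 8 rows; each row shifts and turns the commanded pose from where the row before left it, along the tool's axes as they then stand; what a row does not reach is not made up. A row lasts 1/12 s, in which the tool goes at most 41.7 mm and 7.16 degrees, less where a joint would pass 70% of its speed; a pose out of reach is approached as far as the arm can. A call is refused whole if a number of a shift passes 0.0417 or a number of a turn 7.16, either way. A call with a gripper value outside its range is refused whole. The fingers move at their own pace and stop on an object; "force" is the grip in N (left out, the last holds). Time passes only in rows, so rows that do not move let the fingers close. It gives the time, the measured TCP pose, the force, the opening and the grip force at its end, in the units of the state.
- status.read_state(): the state, without advancing time (a new reading comes with each control period).
- read_camera(name): name is "scene" or "top"; returns a dict with "color" (420x560x3 uint8, red, green, blue), "intrinsics" (3x3 intrinsics, pixels), "world_from_camera" (4x4, takes a point from camera to world coordinates). Camera axes: x right, y up, looking along -z (the intrinsics and any distortion apply to the point x, -y, -z); pixel columns grow to the right and rows downward; lengths in m; the calibration is good to about 2 mm. A picture is of the moment at which its call begins. There is no depth.
- workorder.finish_job(): hands the job in; it is judged then, once.
Trained networks look in a picture, given as the dict that the camera call returned (one of the last four; its "shot" number tells which), for a name from the list of things; names that differ only in an ending like _2 or _b are one class to them, and where a whole thing is asked for, a point or a joint stands for the part that bears it (a point fixed in the world has none). Each returns a list of dicts, best first, with "score" (0 to 1); they miss things now and then, are a little off and sometimes report something else, mostly with a low value. They report only what shows in the picture. A call takes as long as a camera call. They do not tell look-alikes from the thing itself.
- masks_of(picture, name): "mask" (420x560 bool, what is visible of it) and "bbox" ([left, top, right, bottom] in pixels, round what is visible of it).
The state is a dict: "time": time; "q": joint angles; "joint_vel": joint speeds; "joint_torque": joint torques, N m; "tool_pos": TCP position; "tcp_rot": TCP orientation; "wrist_force": force on the tool from outside, world axes, zero at the start; "torque": the same for the moment, N m; "width": opening from 0.0 (shut) to 1.0 (fully open); "grip_force": force on a finger pad.
Only numpy, scipy, OpenCV 4.12 (cv2) and the standard library are available. Lean on these libraries where they do the work, as an engineer would, in place of code of your own. Each camera call takes 0.05 s, during which the arm holds its last target. There are 200 camera calls.

## Working session

There is one attempt and no reset: what is moved stays moved. The work goes in short steps, Python scripts to look and compute and a tool call to move; the robot and the scene stay as the last step left them, time stands still between calls to the robot, and variables do not carry over. Pictures are saved under pics/ and viewed, at most 14 in all, crops included, and the job is handed in when it is done.

Besides the shell and the picture viewer there is one more tool, called after "Emit:" by a JSON object that holds its "op" and its "data". drive_tool: Moves the arm, as the interface text tells. Its arguments: {"type":"object","properties":{"rows":{"type":"array"},"force":{"type":"number"}},"required":["rows"]}

```bash
mkdir -p pics; ls
python3 - <<'E'
from workcell import status, read_camera, workorder, masks_of
import cv2
s=status.read_state();print(s)
for n in("scene","top"):
    p=read_camera(n);cv2.imwrite(f"pics/{n}0.png",p["color"][:,:,::-1]);print(n,p.keys(),p["intrinsics"],p["world_from_camera"],[ (k,v) for k,v in p.items() if 'dist' in k])
    for o in "nest nest_dark heat_sink led_module reflector reflector_white ring_black ring_white screw_tray threadlock".split():
        print(o,[(round(float(d["score"]),2),[int(x) for x in d["bbox"]]) for d in masks_of(p,o)])
E
```

```text
pics
{'time': 0.0, 'q': array([-1.26090593e+00,  2.64786607e-01,  1.60538292e+00,  2.81083268e-05,
        1.27370556e+00, -3.68844669e-02]), 'joint_vel': array([ 0.00168714, -0.00035284,  0.00033272, -0.00061767,  0.00044393,
       -0.00119401]), 'joint_torque': array([ 1.11868078e-03, -5.15108871e+01, -3.67315900e+01,  1.88519180e-04,
        1.29348447e-02, -4.29168509e-06]), 'tool_pos': array([ 0.22920159, -0.63411048,  0.22993467]), 'tcp_rot': array([-3.09225897e+00, -5.41583969e-01,  4.45746480e-04]), 'wrist_force': array([0.38270364, 0.72633178, 0.90167213]), 'torque': array([-0.05152423,  0.0126366 , -0.01254176]), 'grip_force': 0.0, 'width': 1.0005600111885204}
scene dict_keys(['color', 'intrinsics', 'world_from_camera', 'shot']) [[477.72386394   0.         289.64253053]
 [  0.         477.72386394 209.88690445]
 [  0.           0.           1.        ]] [[-0.07891032 -0.59628217  0.79888719  1.42127581]
 [ 0.99684577 -0.0540041   0.05815556  0.05473524]
 [ 0.00846606  0.80095639  0.59866284  0.68080237]
 [ 0.          0.          0.          1.        ]] []
nest [(0.82, [2
[... 791 characters left out ...]
0.9829428  -0.18371432  0.37761456]
 [-0.99993719  0.00970878  0.00559911  0.00468754]
 [ 0.00728724  0.1836551   0.98296373  0.80408329]
 [ 0.          0.          0.          1.        ]] []
nest [(0.97, [332, 228, 376, 274])]
nest_dark [(0.92, [189, 224, 235, 266])]
heat_sink [(0.95, [414, 264, 444, 291])]
led_module [(0.83, [188, 121, 206, 137]), (0.76, [226, 120, 247, 138]), (0.7, [209, 147, 229, 168]), (0.6, [178, 178, 200, 201])]
reflector [(0.57, [339, 150, 361, 169]), (0.17, [336, 146, 365, 175])]
reflector_white [(0.55, [338, 147, 364, 176]), (0.35, [330, 226, 378, 275])]
ring_black []
ring_white [(0.67, [132, 279, 167, 308])]
screw_tray [(0.78, [268, 222, 301, 257])]
threadlock []
```

Run:
```python
import cv2
a=cv2.imread("pics/top0.png");b=cv2.imread("pics/scene0.png")
cv2.imwrite("pics/top0b.png",cv2.resize(a[60:345,90:470],(800,600),interpolation=cv2.INTER_CUBIC))
cv2.imwrite("pics/scene0b.png",cv2.resize(b[130:310,110:470],(800,400),interpolation=cv2.INTER_CUBIC))
```

```text
(no output)
```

View pics/top0b.png

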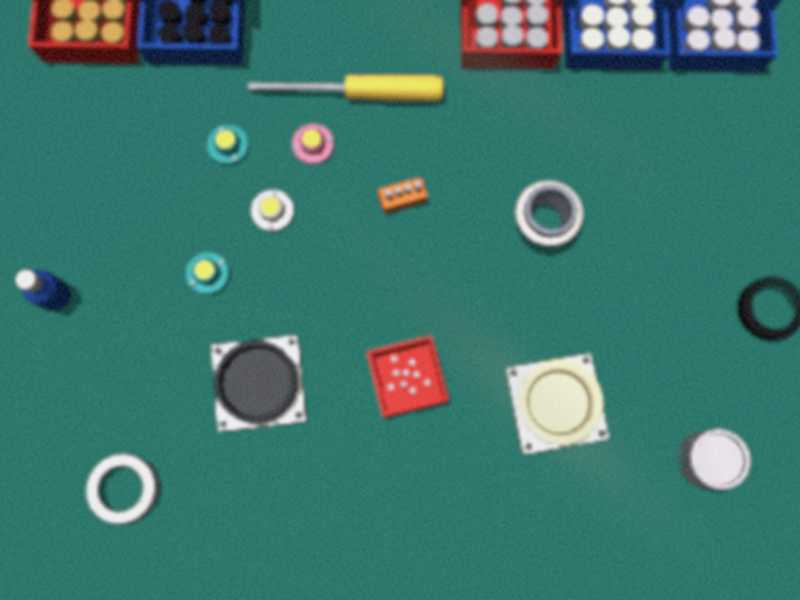

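View pics/scene0b.png

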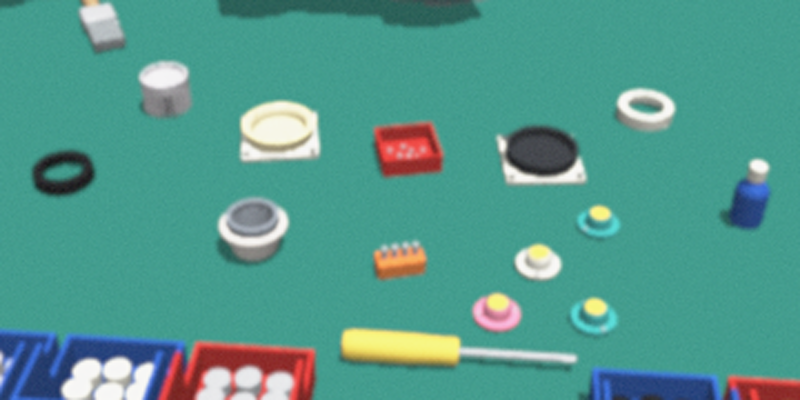

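The top view shows the white LED module at crop (270,210), the nested reflectors at (549,213), the black ring at (770,308), the cream nest at (560,400) and the heat sink at (718,458). Pink and turquoise look-alikes sit around the module. The scene view agrees.

Next I fit positions by matching silhouette centroids with the known shapes.

```bash
cat > h.py <<'E'
import numpy as np, cv2
from scipy.optimize import least_squares
from scipy.spatial.transform import Rotation as Ro
from workcell import status, read_camera, masks_of
def proj(p,X):
    T=p["world_from_camera"];c=(X-T[:3,3])@T[:3,:3];K=p["intrinsics"]
    return np.c_[K[0,0]*c[:,0]/-c[:,2]+K[0,2],K[1,1]*-c[:,1]/-c[:,2]+K[1,2]]
A=np.linspace(0,2*np.pi,73)[:-1]
def hullc(pts):
    h=cv2.convexHull(np.float32(pts));m=cv2.moments(h);return np.array([m["m10"],m["m01"]])/m["m00"],m["m00"]
def sil(p,prof,x,y):  # prof: [(z,diameter)]
    return hullc(proj(p,np.vstack([np.c_[x+d/2*np.cos(A),y+d/2*np.sin(A),0*A+z] for z,d in prof])))
def fg(p,kind):
    c=cv2.GaussianBlur(p["color"],(0,0),.6).astype(float)+1;r,g,b=c[...,0],c[...,1],c[...,2]
    if kind=="cream": return (b/r<.93)&(r>150)
    if kind=="white": return (r/g>.7)&(r>110)
    if kind=="black": return (r+g+b<110)
    return r/g>.7
def blob(p,kind,near):
    n,l,s,ce=cv2.connectedComponentsWithStats(fg(p,kind).astype(np.uint8))
    ok=[i for i in range(1,n) if s[i,4]>60];i=min(ok,key=lambda i:np.hypot(*(ce[i]-near)))
    ys,xs=np.nonzero(l==i)
    q=np.vstack([np.c_[xs+a,ys+b] for a in(-.5,.5) for b in(-.5,.5)]);return hullc(q)
def locate(ps,kind,prof,near):
    m=[blob(p,kind,n) for p,n in zip(ps,near)]
    f=lambda v,I:np.concatenate([sil(ps[i],prof,*v)[0]-m[i][0] for i in I])
    out=[least_squares(f,[.6,0],args=(I,)).x for I in((0,),(1,),(0,1))]
    v=out[2];print(kind,"top",out[0].round(4),"scene",out[1].round(4),"both",v.round(4),"area ratio",[round(m[i][1]/sil(ps[i],prof,*v)[1],2) for i in(0,1)],"r",round(np.hypot(*v),3));return v
def pose():
    s=status.read_state();R=Ro.from_rotvec(s["tcp_rot"]).as_matrix()
    return s,R
def plan(x,y,z,yaw=None):
    s,R=pose();d=R.T@(np.array([x,y,z])-s["tool_pos"]);cur=np.degrees(np.arctan2(R[1,0],R[0,0]))
    print("t",round(s["time"],2),"pos",s["tool_pos"].round(4),"yaw",cur.round(2),"toolz",R[:,2].round(4),"F",s["wrist_force"].round(1),"w",round(s["width"],3),"grip",round(s["grip_force"],1),"q",s["q"].round(2))
    print(" tool shift",d.round(4), "" if yaw is None else f"turn z {cur-yaw:.2f}")
E
python3 - <<'E'
from h import *
ps=[read_camera("top"),read_camera("scene")]
P=lambda a,b:((90+a*.475,60+b*.475),(110+0,0)) 
top=lambda a,b:np.array([90+a*.475,60+b*.475]); sc=lambda a,b:np.array([110+a*.45,130+b*.45])
locate(ps,"any",[(0,54),(44,54)] and [(0,.048),(.003,.054),(.044,.054)],[top(715,460),sc(165,90)])
locate(ps,"any",[(0,.040),(.002,.042),(.006,.042),(.014,.026),(.018,.021)],[top(270,210),sc(538,262)])
locate(ps,"any",[(0,.044),(.025,.066),(.030,.066),(.04,.052)],[top(549,213),sc(254,228)])
locate(ps,"black",[(0,.063),(.016,.063)],[top(770,308),sc(63,172)])
locate(ps,"any",[(0,.063),(.016,.063)],[top(770,308),sc(63,172)])
locate(ps,"cream",[(.006,.076),(.022,.082)],[top(560,400),sc(278,128)])
locate(ps,"any",[(0,.063),(.016,.063)],[top(122,488),sc(645,110)])
plan(.5,-.3,.25,0)
E
```

```text
any top [ 0.3975 -0.2941] scene [ 0.3948 -0.2949] both [ 0.3971 -0.2942] area ratio [1.04, 1.13] r 0.494
any top [0.6427 0.1318] scene [0.6416 0.1318] both [0.6424 0.1318] area ratio [1.2, 1.26] r 0.656
any top [ 0.6348 -0.1438] scene [ 0.6371 -0.1447] both [ 0.6355 -0.1444] area ratio [1.14, 1.11] r 0.652
black top [ 0.5397 -0.3596] scene [ 0.2785 -0.8412] both [ 0.5451 -0.4713] area ratio [0.62, 0.25] r 0.721
any top [ 0.5431 -0.3637] scene [ 0.5455 -0.3675] both [ 0.5442 -0.3655] area ratio [0.74, 0.78] r 0.656
cream top [ 0.45  -0.152] scene [ 0.4499 -0.1532] both [ 0.45   -0.1525] area ratio [0.97, 1.02] r 0.475
any top [0.3657 0.263 ] scene [0.3637 0.2627] both [0.3655 0.2628] area ratio [1.09, 1.15] r 0.45
t 1.2 pos [ 0.2294 -0.6348  0.2313] yaw 19.87 toolz [-0.  0. -1.] F [-0.4  0.2 -0.2] w 0.999 grip 0.0 q [-1.26  0.26  1.6   0.    1.27 -0.04]
 tool shift [ 0.3683 -0.2229 -0.0187] turn z 19.87
```

Emit:
{"op": "drive_tool", "data": {"rows": [[0,0,6.62,0,0,0,1],[0,0,6.62,0,0,0,1],[0,0,6.62,0,0,0,1],[0,0,0,0.0168,-0.034,0.008,1],[0,0,0,0.0168,-0.034,0.008,1],[0,0,0,0.0168,-0.034,0.008,1],[0,0,0,0.0168,-0.034,0.008,1],[0,0,0,0.0168,-0.034,0.008,1]], "force": 40}}

```text
time: 1.87
tool_pos: [0.3138, -0.4633, 0.191]
tcp_rot: [3.141, -0.001, 0.001]
wrist_force: [1.4, -0.3, 0.0]
width: 1.004
grip_force: 0.0
```

Emit:
{"op": "drive_tool", "data": {"rows": [[0,0,0,0.0168,-0.034,0.008,1],[0,0,0,0.0168,-0.034,0.008,1],[0,0,0,0.0168,-0.034,0.008,1],[0,0,0,0.0168,-0.034,0.008,1],[0,0,0,0.0168,-0.034,0.008,1],[0,0,0,0,0,0,1],[0,0,0,0,0,0,1],[0,0,0,0,0,0,1]]}}

```text
time: 2.53
tool_pos: [0.3976, -0.295, 0.1517]
tcp_rot: [3.141, 0.002, 0.001]
wrist_force: [0.0, 0.2, -0.4]
width: 0.997
grip_force: 0.0
```

```bash
python3 -c "
from h import *
plan(.397,-.2942,.017,0)"
```

```text
t 2.53 pos [ 0.3976 -0.295   0.1517] yaw 0.08 toolz [ 3.e-04 -1.e-03 -1.e+00] F [ 0.   0.2 -0.4] w 0.997 grip 0.0 q [-0.69 -0.01  2.07 -0.    1.09  0.88]
 tool shift [-0.0007 -0.001   0.1347] turn z 0.08
```

Emit:
{"op": "drive_tool", "data": {"rows": [[0,0,0,0,-0.0007,0.0225,1],[0,0,0,0,0,0.0225,1],[0,0,0,0,0,0.0225,1],[0,0,0,0,0,0.0225,1],[0,0,0,0,0,0.0225,1],[0,0,0,0,0,0.0225,1],[0,0,0,0,0,0,1],[0,0,0,0,0,0,0.5]]}}

```text
time: 3.2
tool_pos: [0.3961, -0.2948, 0.0156]
tcp_rot: [-3.14, 0.003, 0.004]
wrist_force: [-0.2, -0.5, 0.2]
width: 0.882
grip_force: 0.0
```

Emit:
{"op": "drive_tool", "data": {"rows": [[0,0,0,0,0,0,0.3],[0,0,0,0,0,0,0.3],[0,0,0,0,0,0,0.3],[0,0,0,0,0,0,0.3],[0,0,0,0,0,0,0.3],[0,0,0,0,0,0,0.3]], "force": 30}}

```text
time: 3.7
tool_pos: [0.3987, -0.2956, 0.0184]
tcp_rot: [3.139, 0.001, 0.004]
wrist_force: [-3.0, -1.3, 6.4]
width: 0.618
grip_force: 32.4
```

Emit:
{"op": "drive_tool", "data": {"rows": [[0,0,0,0,0,0,0.9],[0,0,0,0,0,0,0.9],[0,0,0,0,0,0,0.9],[0,0,-6.92,0,0,0,0.9],[0,0,-6.92,0,0,0,0.9],[0,0,-6.92,0,0,0,0.9],[0,0,-6.92,0,0,0,0.9],[0,0,-6.92,0,0,0,0.9]]}}

```text
time: 4.37
tool_pos: [0.3972, -0.2938, 0.0161]
tcp_rot: [-2.996, -0.944, 0.0]
wrist_force: [-1.0, -0.5, 0.7]
width: 0.9
grip_force: 0.0
```

Emit:
{"op": "drive_tool", "data": {"rows": [[0,0,-6.92,0,0,0,0.9],[0,0,-6.92,0,0,0,0.9],[0,0,-6.92,0,0,0,0.9],[0,0,-6.92,0,0,0,0.9],[0,0,-6.92,0,0,0,0.9],[0,0,-6.92,0,0,0,0.9],[0,0,-6.92,0,0,0,0.9],[0,0,-6.92,0,0,0,0.9]]}}

```text
time: 5.03
tool_pos: [0.3972, -0.2938, 0.016]
tcp_rot: [-2.215, -2.227, -0.0]
wrist_force: [0.0, 0.2, 0.7]
width: 0.899
grip_force: 0.0
```

Emit:
{"op": "drive_tool", "data": {"rows": [[0,0,0,0,0,0,0.9],[0,0,0,0,0,0,0.3],[0,0,0,0,0,0,0.3],[0,0,0,0,0,0,0.3],[0,0,0,0,0,0,0.3],[0,0,0,0,0,0,0.3],[0,0,0,0,0,0,0.3]], "force": 45}}

```text
time: 5.62
tool_pos: [0.3976, -0.2942, 0.0166]
tcp_rot: [2.223, 2.22, 0.0]
wrist_force: [-0.5, 2.4, 5.9]
width: 0.62
grip_force: 47.5
```

Run:
```python
from h import *
P=[]
for i in range(6):
    p=read_camera("top" if i%2 else "scene"); s=status.read_state();P.append(s["tool_pos"])
    cv2.imwrite("pics/a%d.png"%i,p["color"][:,:,::-1])
print(np.array(P).round(4))
plan(.45,-.1525,.1,90)
```

```text
[[ 0.3977 -0.2942  0.0167]
 [ 0.3976 -0.2942  0.0166]
 [ 0.3977 -0.2942  0.0167]
 [ 0.3977 -0.2941  0.0167]
 [ 0.3977 -0.2941  0.0167]
 [ 0.3977 -0.2942  0.0167]]
t 5.92 pos [ 0.3977 -0.2942  0.0167] yaw 89.93 toolz [ 5.e-04 -2.e-04 -1.e+00] F [0.4 1.4 5.7] w 0.618 grip 47.5 q [-0.69  0.17  2.17  0.    0.81 -0.69]
 tool shift [ 0.1417  0.0522 -0.0833] turn z -0.07
```

Emit:
{"op": "drive_tool", "data": {"rows": [[0,0,0,0,0,-0.02,0.3],[0,0,0,0,0,-0.02,0.3],[0,0,0,0,0,-0.02,0.3],[0,0,0,0.0236,0.0087,0,0.3],[0,0,0,0.0236,0.0087,0,0.3],[0,0,0,0.0236,0.0087,0,0.3],[0,0,0,0.0236,0.0087,0,0.3],[0,0,0,0.0236,0.0087,0,0.3]]}}

```text
time: 6.58
tool_pos: [0.4403, -0.1749, 0.0754]
tcp_rot: [-2.222, -2.219, 0.001]
wrist_force: [0.5, 0.6, -2.2]
width: 0.619
grip_force: 48.1
```

Emit:
{"op": "drive_tool", "data": {"rows": [[0,0,0,0.0236,0.0087,0,0.3],[0,0,0,0,0,0,0.3],[0,0,0,0,0,0,0.3],[0,0,0,0,0,0,0.3],[0,0,0,0,0,0,0.3]]}}

```text
time: 7.0
tool_pos: [0.4491, -0.1531, 0.0759]
tcp_rot: [-2.222, -2.22, 0.001]
wrist_force: [-0.0, -0.0, -1.5]
width: 0.617
grip_force: 48.1
```

Run:
```python
from h import *
p=read_camera("scene");q=read_camera("top")
plan(.45,-.1525,.0267,90)
a=cv2.resize(p["color"][90:230,160:300],(400,400),interpolation=2);b=cv2.resize(q["color"][190:310,300:420],(400,400),interpolation=2)
cv2.imwrite("pics/b.png",np.hstack([a,b])[:,:,::-1])
```

```text
t 7.1 pos [ 0.4492 -0.1533  0.0761] yaw 89.89 toolz [-4.e-04 -1.e-04 -1.e+00] F [-0.3  0.3 -1.1] w 0.621 grip 48.1 q [-0.38  0.04  2.17 -0.    0.93 -0.38]
 tool shift [0.0008 0.0008 0.0494] turn z -0.11
```

View pics/b.png

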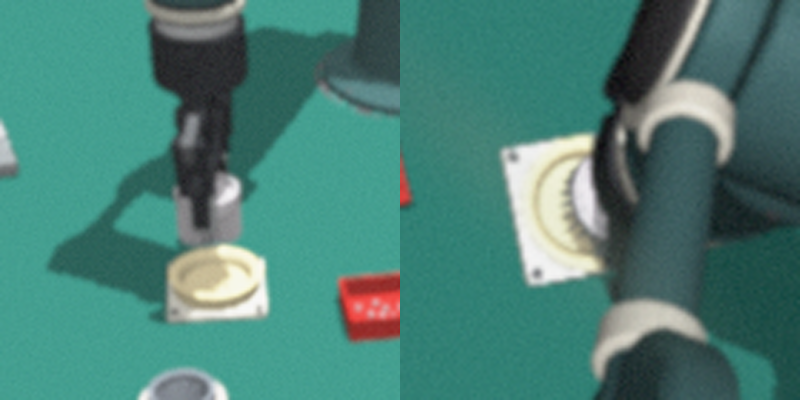

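The heat sink is held upright over the cream cup (right half: fins above cup centre, around (575,205)). Lowering it now.

Emit:
{"op": "drive_tool", "data": {"rows": [[0,0,0,0.0008,0.0008,0.012,0.3],[0,0,0,0,0,0.012,0.3],[0,0,0,0,0,0.008,0.3],[0,0,0,0,0,0.006,0.3],[0,0,0,0,0,0.004,0.3],[0,0,0,0,0,0.004,0.3],[0,0,0,0,0,0,0.3]]}}

```text
time: 7.68
tool_pos: [0.45, -0.1517, 0.0296]
tcp_rot: [-2.222, -2.22, 0.001]
wrist_force: [-1.5, -0.1, -1.7]
width: 0.62
grip_force: 48.1
```

Emit:
{"op": "drive_tool", "data": {"rows": [[0,0,0,0,0,0.001,0.3],[0,0,0,0,0,0.001,0.3],[0,0,0,0,0,0.001,0.3],[0,0,0,0,0,0,0.3]]}}

```text
time: 8.02
tool_pos: [0.4508, -0.1518, 0.0275]
tcp_rot: [2.222, 2.221, 0.001]
wrist_force: [0.8, -0.5, -1.7]
width: 0.621
grip_force: 48.1
```

Emit:
{"op": "drive_tool", "data": {"rows": [[0,0,0,0,0,0.0007,0.3],[0,0,0,0,0,0.0007,0.3],[0,0,0,0,0,0,0.3],[0,0,0,0,0,0,0.3]]}}

```text
time: 8.35
tool_pos: [0.4509, -0.1517, 0.0267]
tcp_rot: [2.222, 2.221, 0.001]
wrist_force: [-1.5, 2.0, 5.9]
width: 0.617
grip_force: 48.7
```

Emit:
{"op": "drive_tool", "data": {"rows": [[0,0,0,0,0,0,0.95],[0,0,0,0,0,0,0.95],[0,0,0,0,0,0,0.95],[0,0,0,0,0,-0.01,0.95],[0,0,0,0,0,-0.02,0.95],[0,0,0,0,0,-0.03,0.95],[0,0,0,0,0,-0.03,0.95]]}}

```text
time: 8.93
tool_pos: [0.4494, -0.1514, 0.1165]
tcp_rot: [-2.22, -2.219, 0.002]
wrist_force: [1.0, 0.1, 0.6]
width: 0.95
grip_force: 0.0
```

Emit:
{"op": "drive_tool", "data": {"rows": [[0,0,0,0.035,0.024,-0.005,0.95],[0,0,0,0.035,0.024,0,0.95],[0,0,0,0.035,0.024,0,0.95],[0,0,0,0.035,0.024,0,0.95],[0,0,0,0.035,0.024,0,0.95],[0,0,0,0.035,0.024,0,0.95],[0,0,0,0.035,0.024,0,0.95],[0,0,0,0.035,0.024,0,0.95]]}}

```text
time: 9.6
tool_pos: [0.6398, 0.1248, 0.1214]
tcp_rot: [2.221, 2.221, 0.0]
wrist_force: [0.8, -0.8, 0.5]
width: 0.951
grip_force: 0.0
```

Run:
```python
from h import *
p=read_camera("scene");q=read_camera("top")
plan(.6424,.1318,.0085,90)
ps=[q,p]
for c in ps: print([(d["score"],d["bbox"]) for d in masks_of(c,"heat_sink")])
a=cv2.resize(p["color"][130:270,160:300],(400,400),interpolation=2);b=cv2.resize(q["color"][190:310,300:420],(400,400),interpolation=2)
cv2.imwrite("pics/c.png",np.hstack([a,b])[:,:,::-1])
locate(ps,"any",[(0,.063),(.016,.063)],[(453,207),(138,207)])
locate(ps,"cream",[(.006,.076),(.022,.082)],[(355,250),(235,188)])
```

```text
t 9.7 pos [0.6423 0.1281 0.1216] yaw 90.22 toolz [ 0.0036  0.0022 -1.    ] F [-0.4  0.4  0.3] w 0.95 grip 0.0 q [0.16 0.31 1.76 0.   1.07 0.15]
 tool shift [ 0.0035 -0.0003  0.1131] turn z 0.22
[]
[(0.58, [219.3, 167.9, 244.6, 193.8]), (0.29, [344.5, 240.3, 360.9, 254.2])]
any top [ 0.5419 -0.3625] scene [ 0.5455 -0.3676] both [ 0.5431 -0.3651] area ratio [0.69, 0.78] r 0.654
cream top [ 0.4482 -0.1482] scene [ 0.4538 -0.1527] both [ 0.4496 -0.1505] area ratio [0.72, 0.93] r 0.474
```

View pics/c.png

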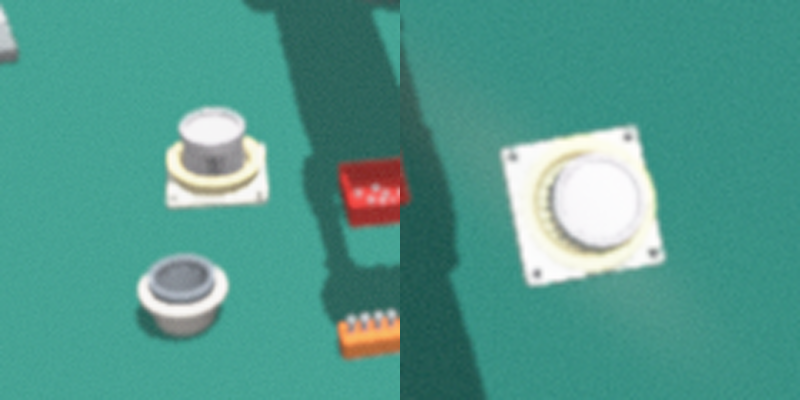

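The heat sink stands upright in the cup. Now the LED module.

Emit:
{"op": "drive_tool", "data": {"rows": [[0,0,0,0.0032,0,0.02,0.95],[0,0,0,0,0,0.022,0.95],[0,0,0,0,0,0.022,0.95],[0,0,0,0,0,0.02,0.8],[0,0,0,0,0,0.016,0.7],[0,0,0,0,0,0.01,0.7],[0,0,0,0,0,0,0.7],[0,0,0,0,0,0,0.7]]}}

```text
time: 10.47
tool_pos: [0.6383, 0.1251, 0.0107]
tcp_rot: [-2.223, -2.219, 0.002]
wrist_force: [0.1, -0.4, 0.6]
width: 0.698
grip_force: 0.0
```

Run:
```python
from h import *
plan(.6424,.1318,.0085,90)
```

```text
t 10.47 pos [0.6383 0.1251 0.0107] yaw 89.91 toolz [-1.2e-03 -3.0e-04 -1.0e+00] F [ 0.1 -0.4  0.6] w 0.698 grip 0.0 q [ 0.16  0.43  1.83 -0.    0.89  0.16]
 tool shift [0.0067 0.0041 0.0022] turn z -0.09
```

Emit:
{"op": "drive_tool", "data": {"rows": [[0,0,0,0.0065,0.004,0.001,0.7],[0,0,0,0,0,0,0.7],[0,0,0,0,0,0,0.7],[0,0,0,0,0,0,0.7]]}}

```text
time: 10.8
tool_pos: [0.6438, 0.133, 0.0109]
tcp_rot: [2.221, 2.221, 0.002]
wrist_force: [0.2, 0.0, -0.2]
width: 0.702
grip_force: 0.0
```

Run:
```python
from h import *
plan(.6424,.1318,.0085,90)
p=read_camera("scene")
cv2.imwrite("pics/d.png",cv2.resize(p["color"][195:285,290:410],(800,600),interpolation=2)[:,:,::-1])
plan(.6424,.1318,.0085,90)
```

```text
t 10.8 pos [0.6438 0.133  0.0109] yaw 90.0 toolz [ 1.8e-03  3.0e-04 -1.0e+00] F [ 0.2  0.  -0.2] w 0.702 grip 0.0 q [ 0.17  0.44  1.81 -0.    0.89  0.17]
 tool shift [-0.0012 -0.0014  0.0024] turn z -0.00
t 10.85 pos [0.6435 0.1328 0.0106] yaw 89.99 toolz [ 1.3e-03  2.0e-04 -1.0e+00] F [0.5 0.4 0.1] w 0.7 grip 0.0 q [ 0.17  0.44  1.81 -0.    0.89  0.17]
 tool shift [-0.001  -0.0011  0.0021] turn z -0.01
```

View pics/d.png

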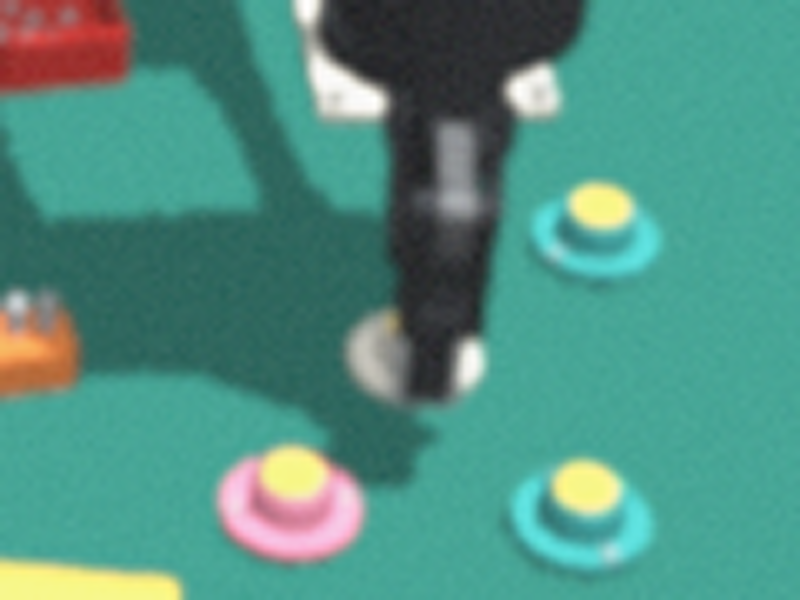

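Run:
```python
from h import *
p=read_camera("scene");c=read_camera("top")
f=lambda X:((proj(p,np.array([X]))[0]-[290,195]+.5)*6.667).round(0)
for X in [(.6725,.1328,.012),(.6725,.1328,.05),(.6424,.1318,.006),(.6424,.1218,.006)]: print(X,f(X))
# disc visible edges
m=p["color"][235:260,330:372].astype(int);print([(d["score"],d["bbox"]) for d in masks_of(p,"led_module")])
```

```text
(0.6725, 0.1328, 0.012) [421. 402.]
(0.6725, 0.1328, 0.05) [432. 309.]
(0.6424, 0.1318, 0.006) [414. 353.]
(0.6424, 0.1218, 0.006) [383. 351.]
[(0.69, [368.3, 264.9, 391.0, 281.0]), (0.64, [343.7, 242.5, 346.4, 251.3]), (0.53, [323.0, 262.7, 342.5, 277.9]), (0.45, [371.3, 221.5, 388.1, 239.0])]
```

The pads straddle the white module (fingertip at (430,390), disc centre at (415,355)). I'll grip it, turn 90° and grip again to centre it both ways.

Emit:
{"op": "drive_tool", "data": {"rows": [[0,0,0,-0.002,-0.001,0.0022,0.6],[0,0,0,0,0,0,0.1],[0,0,0,0,0,0,0.1],[0,0,0,0,0,0,0.1],[0,0,0,0,0,0,0.1],[0,0,0,0,0,0,0.1]], "force": 20}}

```text
time: 11.5
tool_pos: [0.6419, 0.1306, 0.0075]
tcp_rot: [-2.222, -2.221, 0.0]
wrist_force: [-0.9, 0.2, 0.6]
width: 0.284
grip_force: 19.7
```

Run:
```python
from h import *
plan(.6424,.1318,.0085,90)
```

```text
t 11.5 pos [0.6419 0.1306 0.0075] yaw 89.97 toolz [-1.e-04  0.e+00 -1.e+00] F [-0.9  0.2  0.6] w 0.284 grip 19.7 q [0.16 0.44 1.82 0.   0.88 0.16]
 tool shift [ 0.0012  0.0005 -0.001 ] turn z -0.03
```

Emit:
{"op": "drive_tool", "data": {"rows": [[0,0,0,0,0,0,0.6],[0,0,0,0,0,0,0.6],[0,0,0,0,0,0,0.6],[0,0,6.92,0,0,0,0.6],[0,0,6.92,0,0,0,0.6],[0,0,6.92,0,0,0,0.6],[0,0,6.92,0,0,0,0.6],[0,0,6.92,0,0,0,0.6]]}}

```text
time: 12.17
tool_pos: [0.642, 0.1306, 0.0076]
tcp_rot: [2.786, 1.451, 0.0]
wrist_force: [-0.8, -0.1, 0.5]
width: 0.598
grip_force: 0.0
```

Emit:
{"op": "drive_tool", "data": {"rows": [[0,0,6.92,0,0,0,0.6],[0,0,6.92,0,0,0,0.6],[0,0,6.92,0,0,0,0.6],[0,0,6.92,0,0,0,0.6],[0,0,6.92,0,0,0,0.6],[0,0,6.92,0,0,0,0.6],[0,0,6.92,0,0,0,0.6],[0,0,6.92,0,0,0,0.6]]}}

```text
time: 12.83
tool_pos: [0.642, 0.1306, 0.0076]
tcp_rot: [-3.142, 0.009, -0.0]
wrist_force: [-0.3, -0.3, -0.4]
width: 0.596
grip_force: 0.0
```

Emit:
{"op": "drive_tool", "data": {"rows": [[0,0,0,0,0,0,0.6],[0,0,0,0,0,0,0.1],[0,0,0,0,0,0,0.1],[0,0,0,0,0,0,0.1],[0,0,0,0,0,0,0.1],[0,0,0,0,0,0,0.1]], "force": 25}}

```text
time: 13.33
tool_pos: [0.6421, 0.1306, 0.0078]
tcp_rot: [-3.142, -0.002, -0.0]
wrist_force: [-1.2, 1.2, 2.3]
width: 0.283
grip_force: 24.6
```

Run:
```python
from h import *
for i in range(4):read_camera("top")
plan(.4505,-.152,.16,0)
```

```text
t 13.53 pos [0.6421 0.1306 0.0078] yaw 0.03 toolz [ 3.e-04  0.e+00 -1.e+00] F [-0.3  0.1  2.4] w 0.279 grip 24.7 q [ 0.16  0.44  1.82 -0.    0.88  1.73]
 tool shift [-0.1917  0.2825 -0.1523] turn z 0.03
```

Emit:
{"op": "drive_tool", "data": {"rows": [[0,0,0,0,0,-0.02,0.1],[0,0,0,0,0,-0.03,0.1],[0,0,0,0,0,-0.03,0.1],[0,0,0,-0.01,0.014,-0.02,0.1],[0,0,0,-0.0192,0.0283,0,0.1],[0,0,0,-0.0192,0.0283,0,0.1],[0,0,0,-0.0192,0.0283,0,0.1],[0,0,0,-0.0192,0.0283,0,0.1]]}}

```text
time: 14.2
tool_pos: [0.554, 0.0024, 0.1074]
tcp_rot: [3.141, 0.002, -0.0]
wrist_force: [-0.5, -0.8, 0.3]
width: 0.28
grip_force: 24.7
```

Emit:
{"op": "drive_tool", "data": {"rows": [[0,0,0,-0.0192,0.0283,0,0.1],[0,0,0,-0.0192,0.0283,0,0.1],[0,0,0,-0.0192,0.0283,0,0.1],[0,0,0,-0.0192,0.0283,0,0.1],[0,0,0,-0.0192,0.0283,0,0.1],[0,0,0,-0.0089,0.0138,0,0.1],[0,0,0,0,0,0,0.1],[0,0,0,0,0,0,0.1]]}}

```text
time: 14.87
tool_pos: [0.4499, -0.1524, 0.1074]
tcp_rot: [-3.141, 0.004, -0.0]
wrist_force: [0.3, -0.7, -0.2]
width: 0.277
grip_force: 24.7
```

Emit:
{"op": "drive_tool", "data": {"rows": [[0,0,0,0,0,0.01,0.1],[0,0,0,0,0,0.01,0.1],[0,0,0,0,0,0,0.1],[0,0,0,0,0,0,0.1],[0,0,0,0,0,0,0.1],[0,0,0,0,0,0,0.1]]}}

```text
time: 15.37
tool_pos: [0.4506, -0.1516, 0.0875]
tcp_rot: [-3.142, -0.002, 0.0]
wrist_force: [0.0, 0.7, -0.3]
width: 0.281
grip_force: 24.7
```

Run:
```python
from h import *
plan(.4505,-.152,.0558,0)
p=read_camera("scene")
f=lambda X:(proj(p,np.array([X]))[0]).round(1)
print(f((.4505,-.152,.054)))
a=cv2.resize(p["color"][120:210,175:295],(800,600),interpolation=2)
cv2.imwrite("pics/e.png",a[:,:,::-1])
```

```text
t 15.37 pos [ 0.4506 -0.1516  0.0875] yaw 0.06 toolz [-0.e+00  1.e-04 -1.e+00] F [ 0.   0.7 -0.3] w 0.281 grip 24.7 q [-0.38  0.03  2.16  0.    0.95  1.19]
 tool shift [-0.0001  0.0004  0.0317] turn z 0.06
[234.3 173.7]
```

View pics/e.png

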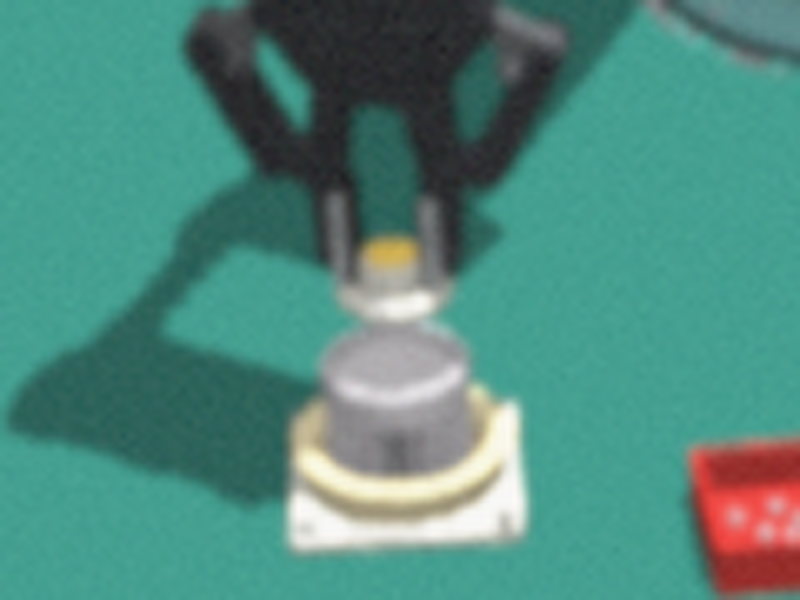

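The module is held level and centred above the heat sink (disc at x≈396, sink at x≈397). Lowering.

Emit:
{"op": "drive_tool", "data": {"rows": [[0,0,0,0,0,0.01,0.1],[0,0,0,0,0,0.008,0.1],[0,0,0,0,0,0.005,0.1],[0,0,0,0,0,0.003,0.1],[0,0,0,0,0,0.002,0.1],[0,0,0,0,0,0.0015,0.1],[0,0,0,0,0,0.001,0.1],[0,0,0,0,0,0,0.1]]}}

```text
time: 16.08
tool_pos: [0.4504, -0.1521, 0.057]
tcp_rot: [3.141, 0.0, 0.0]
wrist_force: [-0.3, -0.4, -1.1]
width: 0.283
grip_force: 24.7
```

Emit:
{"op": "drive_tool", "data": {"rows": [[0,0,0,0,0,0.0006,0.1],[0,0,0,0,0,0.0006,0.1],[0,0,0,0,0,0,0.1],[0,0,0,0,0,0,0.1]]}}

```text
time: 16.42
tool_pos: [0.4505, -0.1521, 0.056]
tcp_rot: [3.141, 0.0, 0.001]
wrist_force: [-0.0, -0.6, 0.7]
width: 0.278
grip_force: 24.7
```

Emit:
{"op": "drive_tool", "data": {"rows": [[0,0,0,0,0,0.0005,0.1],[0,0,0,0,0,0,0.1],[0,0,0,0,0,0,0.1]]}}

```text
time: 16.67
tool_pos: [0.4505, -0.1521, 0.0557]
tcp_rot: [3.141, 0.0, 0.001]
wrist_force: [-0.4, -0.8, 2.4]
width: 0.285
grip_force: 25.0
```

Emit:
{"op": "drive_tool", "data": {"rows": [[0,0,0,0,0,0,0.5],[0,0,0,0,0,0,0.5],[0,0,0,0,0,0,0.5],[0,0,0,0,0,-0.01,0.5],[0,0,0,0,0,-0.02,0.9],[0,0,0,0,0,-0.02,0.95],[0,0,0,0,0,-0.02,0.95]]}}

```text
time: 17.25
tool_pos: [0.4499, -0.1518, 0.1264]
tcp_rot: [-3.141, -0.0, 0.001]
wrist_force: [0.3, -0.6, 1.1]
width: 0.906
grip_force: 0.0
```

Emit:
{"op": "drive_tool", "data": {"rows": [[0,0,0,0.01,0,0,0.95],[0,0,0,0.033,-0.001,0,0.95],[0,0,0,0.033,-0.001,0,0.95],[0,0,0,0.033,-0.001,0,0.95],[0,0,0,0.033,-0.002,0,0.95],[0,0,0,0.033,-0.002,0,0.95],[0,0,0,0.01,-0.0007,0,0.95],[0,0,0,0,0,0,0.95]]}}

```text
time: 17.92
tool_pos: [0.6379, -0.1438, 0.125]
tcp_rot: [3.142, 0.002, 0.002]
wrist_force: [-0.1, 0.1, -0.3]
width: 0.954
grip_force: 0.0
```

Emit:
{"op": "drive_tool", "data": {"rows": [[0,0,0,0,0,0,0.95],[0,0,0,0,0,0,0.95],[0,0,0,0,0,0,0.95]]}}

```text
time: 18.17
tool_pos: [0.6337, -0.1442, 0.125]
tcp_rot: [-3.141, 0.0, 0.002]
wrist_force: [0.3, 0.3, 0.3]
width: 0.952
grip_force: 0.0
```

Run:
```python
from h import *
plan(.6355,-.1444,.029,0)
p=read_camera("scene");q=read_camera("top")
a=cv2.resize(p["color"][140:240,175:275],(400,400),interpolation=2);b=cv2.resize(q["color"][195:295,310:410],(400,400),interpolation=2)
cv2.imwrite("pics/f.png",np.hstack([a,b])[:,:,::-1])
```

```text
t 18.17 pos [ 0.6337 -0.1442  0.125 ] yaw -0.01 toolz [-1.6e-03  3.0e-04 -1.0e+00] F [0.3 0.3 0.3] w 0.952 grip 0.0 q [-0.26  0.3   1.76 -0.    1.08  1.31]
 tool shift [0.002  0.0002 0.096 ] turn z -0.01
```

View pics/f.png

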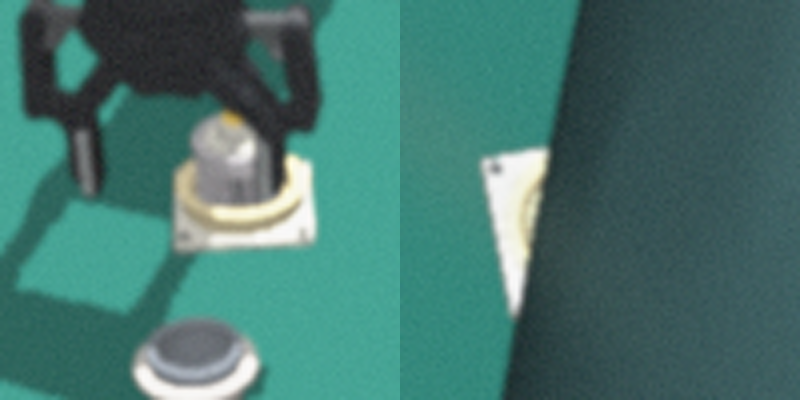

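The view is mostly blocked by the gripper, but the module's contact height was right (origin 47.9 mm). Next is the reflector.

Emit:
{"op": "drive_tool", "data": {"rows": [[0,0,0,0.0012,0,0.02,0.95],[0,0,0,0,0,0.02,0.95],[0,0,0,0,0,0.02,0.95],[0,0,0,0,0,0.018,0.95],[0,0,0,0,0,0.012,0.95],[0,0,0,0,0,0.006,0.95],[0,0,0,0,0,0,0.95],[0,0,0,0,0,0,0.95]]}}

```text
time: 18.93
tool_pos: [0.6366, -0.1444, 0.0298]
tcp_rot: [3.141, -0.0, 0.001]
wrist_force: [-0.2, 0.8, 1.0]
width: 0.951
grip_force: 0.0
```

Run:
```python
from h import *
for i in range(3):read_camera("top")
p=read_camera("scene")
plan(.6355,-.1444,.029,0)
cv2.imwrite("pics/g.png",cv2.resize(p["color"][185:260,175:275],(800,600),interpolation=2)[:,:,::-1])
```

```text
t 19.13 pos [ 0.6377 -0.1445  0.0309] yaw 0.01 toolz [ 2.5e-03 -7.0e-04 -1.0e+00] F [0.1 0.5 0.7] w 0.949 grip 0.0 q [-0.26  0.41  1.81  0.    0.92  1.31]
 tool shift [-0.0022 -0.0001  0.0019] turn z 0.01
```

View pics/g.png

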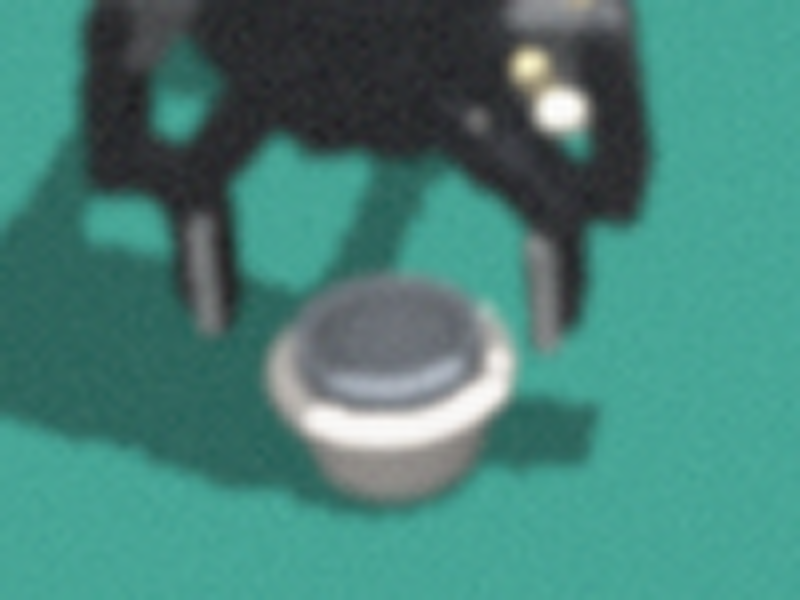

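Run:
```python
from h import *
p=read_camera("scene")
for i in range(3):read_camera("top")
plan(.6355,-.1444,.029,0)
f=lambda X:((proj(p,np.array([X]))[0]+.5-[175,185])*8).round(0)
for dy in(-.0425,.0425): print("tips",f((.6366,-.1445+dy*.95,.044)),f((.6366,-.1445+dy*.95,.07)))
for z,d in((.04,.052),(.03,.066)): print(z,f((.6355,-.1444,z)),f((.6355,-.1444-d/2,z)),f((.6355,-.1444+d/2,z)))
```

```text
t 19.33 pos [ 0.6369 -0.1443  0.03  ] yaw 0.01 toolz [ 1.e-03 -2.e-04 -1.e+00] F [-0.4  0.7 -1.5] w 0.948 grip 0.0 q [-0.26  0.41  1.81  0.    0.92  1.31]
 tool shift [-0.0014  0.0001  0.001 ] turn z 0.01
tips [239. 312.] [230. 235.]
tips [539. 329.] [533. 252.]
0.04 [391. 330.] [295. 325.] [487. 335.]
0.03 [394. 359.] [273. 352.] [515. 366.]
```

Emit:
{"op": "drive_tool", "data": {"rows": [[0,0,0,-0.0008,-0.002,0.0012,0.85],[0,0,0,0,0,0,0.75],[0,0,0,0,0,0,0.72],[0,0,0,0,0,0,0.72],[0,0,0,0,0,0,0.72]]}}

```text
time: 19.75
tool_pos: [0.6356, -0.1422, 0.0281]
tcp_rot: [3.142, 0.0, -0.0]
wrist_force: [-0.0, -0.3, -0.1]
width: 0.721
grip_force: 0.0
```

Run:
```python
from h import *
p=read_camera("scene")
plan(.6355,-.1444,.029,0)
cv2.imwrite("pics/i.png",cv2.resize(p["color"][185:260,175:275],(800,600),interpolation=2)[:,:,::-1])
```

```text
t 19.8 pos [ 0.6357 -0.1422  0.0281] yaw 0.01 toolz [-0.  0. -1.] F [-0.4 -0.5  0.2] w 0.717 grip 0.0 q [-0.26  0.41  1.82 -0.    0.92  1.31]
 tool shift [-0.0002  0.0022 -0.0009] turn z 0.01
```

View pics/i.png

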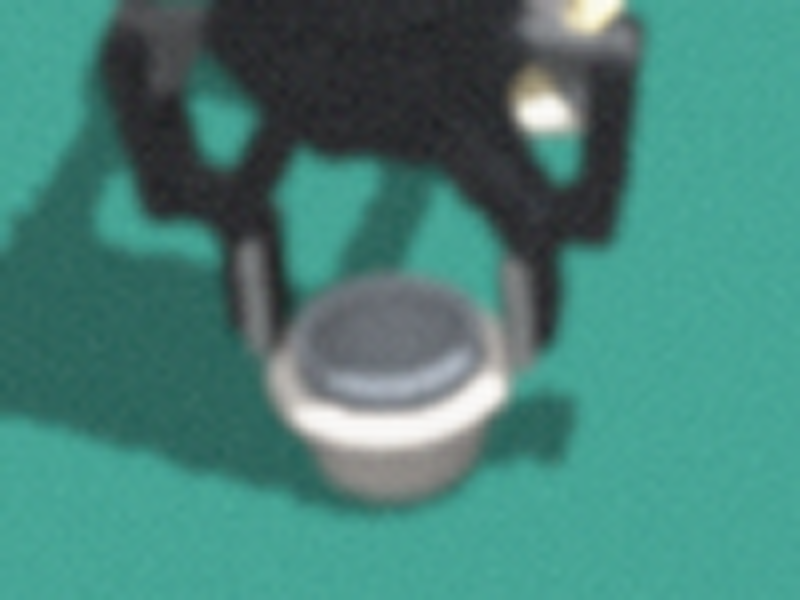

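The pads are now centred on the lip (inner edges at about 285 and 505, lip centre at about 392). Closing.

Emit:
{"op": "drive_tool", "data": {"rows": [[0,0,0,0,0.0006,-0.0012,0.68],[0,0,0,0,0,0,0.64],[0,0,0,0,0,0,0.6],[0,0,0,0,0,0,0.55],[0,0,0,0,0,0,0.5],[0,0,0,0,0,0,0.5],[0,0,0,0,0,0,0.5]], "force": 22}}

```text
time: 20.38
tool_pos: [0.636, -0.143, 0.0299]
tcp_rot: [3.141, 0.0, 0.001]
wrist_force: [-1.4, 0.0, 4.6]
width: 0.587
grip_force: 22.6
```

Run:
```python
from h import *
for i in range(2):read_camera("top")
plan(.6355,-.1444,.029,0)
```

```text
t 20.48 pos [ 0.636  -0.143   0.0299] yaw 0.02 toolz [ 7.e-04 -3.e-04 -1.e+00] F [-1.9 -0.8  5.9] w 0.591 grip 22.7 q [-0.26  0.41  1.82 -0.    0.92  1.31]
 tool shift [-0.0005  0.0014  0.0009] turn z 0.02
```

Emit:
{"op": "drive_tool", "data": {"rows": [[0,0,0,0,0,-0.004,0.5],[0,0,0,0,0,-0.006,0.5],[0,0,0,0,0,-0.01,0.5],[0,0,0,0,0,-0.015,0.5],[0,0,0,0,0,-0.02,0.5],[0,0,0,0,0,-0.025,0.5],[0,0,0,0,0,-0.025,0.5],[0,0,0,0,0,0,0.5]]}}

```text
time: 21.15
tool_pos: [0.6397, -0.1437, 0.1416]
tcp_rot: [3.139, 0.0, 0.016]
wrist_force: [1.6, -1.3, 1.3]
width: 0.588
grip_force: 23.0
```

Run:
```python
from h import *
p=read_camera("scene");q=read_camera("top")
plan(.4505,-.152,.13,0)
a=cv2.resize(p["color"][150:250,175:275],(400,400),interpolation=2);b=cv2.resize(q["color"][100:200,310:410],(400,400),interpolation=2)
cv2.imwrite("pics/j.png",np.hstack([a,b])[:,:,::-1])
```

```text
t 21.25 pos [ 0.6371 -0.1431  0.1367] yaw 0.01 toolz [ 4.1e-03 -9.0e-04 -1.0e+00] F [ 0.7  0.1 -1.4] w 0.59 grip 23.0 q [-0.26  0.29  1.75  0.    1.1   1.31]
 tool shift [-0.1866  0.0089  0.006 ] turn z 0.01
```

View pics/j.png

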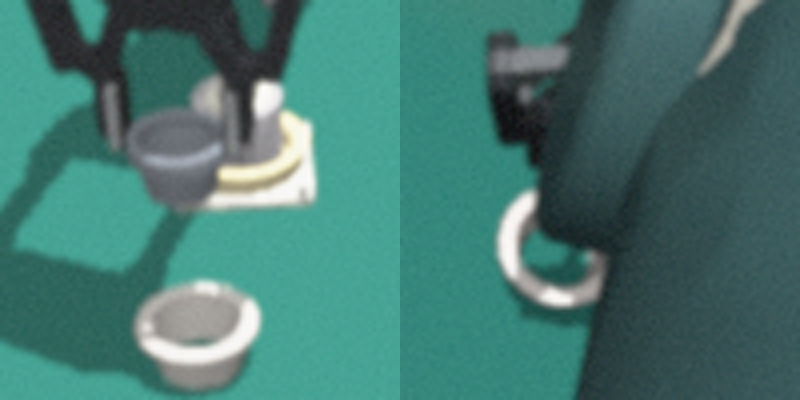

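The mirror reflector came out cleanly and the white one stayed put. Carrying it over the module.

Emit:
{"op": "drive_tool", "data": {"rows": [[0,0,0,-0.01,0.0005,0,0.5],[0,0,0,-0.025,0.0012,0,0.5],[0,0,0,-0.032,0.0015,0,0.5],[0,0,0,-0.033,0.0016,0,0.5],[0,0,0,-0.033,0.0016,0,0.5],[0,0,0,-0.03,0.0012,0,0.5],[0,0,0,-0.016,0.0008,0,0.5],[0,0,0,-0.0065,0.0005,0,0.5]]}}

```text
time: 21.92
tool_pos: [0.4451, -0.1507, 0.1318]
tcp_rot: [-3.14, 0.001, 0.009]
wrist_force: [0.2, -0.8, -0.3]
width: 0.588
grip_force: 23.0
```

Emit:
{"op": "drive_tool", "data": {"rows": [[0,0,0,0,0,0.01,0.5],[0,0,0,0,0,0.01,0.5],[0,0,0,0,0,0.005,0.5],[0,0,0,0,0,0,0.5],[0,0,0,0,0,0,0.5],[0,0,0,0,0,0,0.5],[0,0,0,0,0,0,0.5]]}}

```text
time: 22.5
tool_pos: [0.4509, -0.1519, 0.1095]
tcp_rot: [3.141, 0.001, 0.001]
wrist_force: [0.6, -1.0, -0.8]
width: 0.586
grip_force: 23.0
```

Run:
```python
from h import *
p=read_camera("scene");q=read_camera("top");
plan(.4505,-.152,.0759,0)
a=cv2.resize(p["color"][110:210,185:285],(400,400),interpolation=2);b=cv2.resize(q["color"][195:295,310:410],(400,400),interpolation=2)
cv2.imwrite("pics/k.png",np.hstack([a,b])[:,:,::-1])
```

```text
t 22.6 pos [ 0.4508 -0.1519  0.1097] yaw 0.02 toolz [ 7.e-04 -3.e-04 -1.e+00] F [0.2 0.1 0.3] w 0.588 grip 23.0 q [-0.38 -0.    2.14  0.    1.    1.19]
 tool shift [-0.0003  0.0001  0.0338] turn z 0.02
```

View pics/k.png

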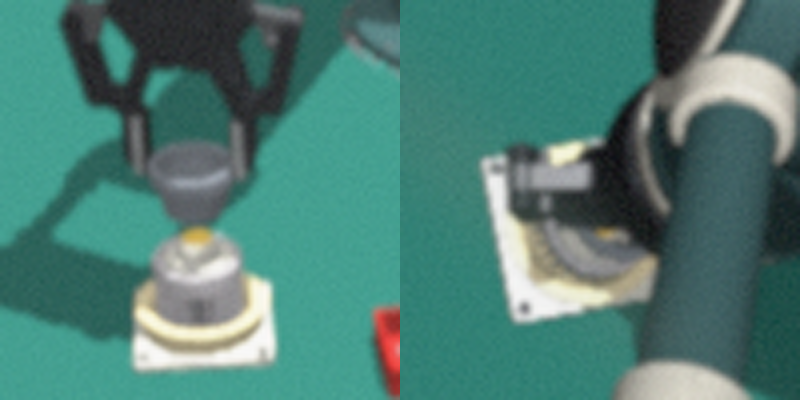

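The module sits flat in the recess with the collar below the reflector foot. Lowering.

Emit:
{"op": "drive_tool", "data": {"rows": [[0,0,0,0,0,0.008,0.5],[0,0,0,0,0,0.008,0.5],[0,0,0,0,0,0.005,0.5],[0,0,0,0,0,0.003,0.5],[0,0,0,0,0,0.003,0.5],[0,0,0,0,0,0.003,0.5],[0,0,0,0,0,0.001,0.5],[0,0,0,0,0,0,0.5]]}}

```text
time: 23.27
tool_pos: [0.45, -0.1517, 0.078]
tcp_rot: [-3.141, -0.0, 0.001]
wrist_force: [-0.7, -0.2, -0.9]
width: 0.591
grip_force: 23.0
```

Emit:
{"op": "drive_tool", "data": {"rows": [[0,0,0,0,0,0.001,0.5],[0,0,0,0,0,0.001,0.5],[0,0,0,0,0,0,0.5],[0,0,0,0,0,0,0.5]]}}

```text
time: 23.6
tool_pos: [0.4503, -0.1518, 0.0765]
tcp_rot: [3.142, 0.0, 0.0]
wrist_force: [0.2, 0.4, -0.4]
width: 0.585
grip_force: 23.0
```

Emit:
{"op": "drive_tool", "data": {"rows": [[0,0,0,0,0,0.0006,0.5],[0,0,0,0,0,0.0006,0.5],[0,0,0,0,0,0,0.5],[0,0,0,0,0,0,0.5]]}}

```text
time: 23.93
tool_pos: [0.4506, -0.1519, 0.0759]
tcp_rot: [3.141, 0.0, 0.001]
wrist_force: [-1.4, 0.7, 5.6]
width: 0.589
grip_force: 23.5
```

Emit:
{"op": "drive_tool", "data": {"rows": [[0,0,0,0,0,0,0.85],[0,0,0,0,0,0,0.85],[0,0,0,0,0,0,0.85],[0,0,-6.92,0,0,0,0.85],[0,0,-6.92,0,0,0,0.85],[0,0,-6.92,0,0,0,0.85],[0,0,-6.92,0,0,0,0.85],[0,0,-6.92,0,0,0,0.85]]}}

```text
time: 24.6
tool_pos: [0.45, -0.1517, 0.0748]
tcp_rot: [-2.996, -0.943, 0.001]
wrist_force: [0.8, -0.8, -0.4]
width: 0.849
grip_force: 0.0
```

Emit:
{"op": "drive_tool", "data": {"rows": [[0,0,-6.92,0,0,0,0.85],[0,0,-6.92,0,0,0,0.85],[0,0,-6.92,0,0,0,0.85],[0,0,-6.92,0,0,0,0.85],[0,0,-6.92,0,0,0,0.85],[0,0,-6.92,0,0,0,0.85],[0,0,-6.92,0,0,0,0.85],[0,0,-6.92,0,0,0,0.85]]}}

```text
time: 25.27
tool_pos: [0.45, -0.1517, 0.0748]
tcp_rot: [-2.215, -2.227, 0.0]
wrist_force: [-0.0, -0.9, 0.4]
width: 0.85
grip_force: 0.0
```

Emit:
{"op": "drive_tool", "data": {"rows": [[0,0,0,0,0,0,0.7],[0,0,0,0,0,0,0.64],[0,0,0,0,0,0,0.62],[0,0,0,0,0,0,0.57],[0,0,0,0,0,0,0.5],[0,0,0,0,0,0,0.5],[0,0,0,0,0,0,0.5]], "force": 20}}

```text
time: 25.85
tool_pos: [0.4503, -0.1518, 0.0754]
tcp_rot: [2.222, 2.22, 0.0]
wrist_force: [-1.3, -0.2, 3.9]
width: 0.596
grip_force: 20.6
```

Emit:
{"op": "drive_tool", "data": {"rows": [[0,0,0,0,0,0,0.7],[0,0,0,0,0,0,0.9],[0,0,0,0,0,0,0.9],[0,0,0,0,0,0,0.95],[0,0,0,0,0,-0.01,0.95],[0,0,0,0,0,-0.02,0.95],[0,0,0,0,0,-0.03,0.95],[0,0,0,0,0,0,0.95]]}}

```text
time: 26.52
tool_pos: [0.454, -0.1532, 0.1412]
tcp_rot: [2.216, 2.215, 0.006]
wrist_force: [0.9, -0.2, 0.4]
width: 0.952
grip_force: 0.0
```

Run:
```python
from h import *
ps=[read_camera("top"),read_camera("scene")]
t,s=ps
print(t["color"][205:209,432:476:2].reshape(4,-1,3)[0].tolist())
print(s["color"][207,118:156:2].tolist())
print(t["color"][190:226:2,453].tolist())
for c in ps: print([(d["score"],d["bbox"]) for d in masks_of(c,"ring_black")])
plan(.544,-.365,.1,90)
```

```text
[[61, 92, 94], [64, 96, 100], [64, 95, 100], [65, 99, 100], [65, 95, 100], [65, 100, 101], [65, 100, 101], [67, 101, 101], [66, 100, 101], [61, 97, 100], [62, 97, 99], [67, 102, 102], [70, 104, 105], [65, 101, 103], [72, 105, 108], [68, 105, 105], [65, 102, 103], [66, 103, 103], [71, 105, 108], [72, 107, 110], [72, 106, 109], [69, 107, 108]]
[[68, 161, 144], [72, 163, 147], [68, 161, 147], [55, 111, 105], [38, 46, 48], [41, 53, 52], [46, 100, 92], [64, 147, 134], [67, 157, 142], [68, 160, 145], [68, 161, 145], [69, 161, 145], [68, 160, 144], [65, 145, 133], [50, 97, 91], [48, 51, 51], [35, 38, 36], [39, 96, 88], [68, 156, 143]]
[[75, 112, 114], [71, 107, 109], [71, 109, 111], [72, 110, 110], [72, 109, 112], [67, 103, 106], [66, 102, 104], [65, 100, 102], [62, 99, 100], [65, 100, 102], [66, 97, 100], [62, 94, 98], [61, 95, 96], [56, 90, 91], [55, 88, 88], [54, 86, 89], [52, 84, 86], [60, 87, 86]]
[]
[(0.6, [124.7, 198.2, 150.1, 218.6])]
t 26.72 pos [ 0.4498 -0.1516  0.135 ] yaw 89.97 toolz [-4.e-04  2.e-04 -1.e+00] F [-0.3 -0.2 -0.5] w 0.953 grip 0.0 q [-0.38 -0.03  2.12  0.    1.05 -0.38]
 tool shift [-0.2134  0.0943  0.0349] turn z -0.03
```

Run:
```python
import h
from h import *
ps=[read_camera("top"),read_camera("scene")]
ps[0]["color"]=cv2.imread("pics/top0.png")[:,:,::-1].copy();ps[1]["color"]=cv2.imread("pics/scene0.png")[:,:,::-1].copy()
t=ps[0]["color"]
print(t[205,434:476:2,1].tolist(),t[186:228:2,454,1].tolist())
for th in (60,75,90,105):
    h.fg=lambda p,k:p["color"][...,1]<th
    locate(ps,th,[(0,.063),(.016,.063)],[(455,207),(138,208)])
```

```text
[121, 116, 117, 68, 22, 27, 52, 114, 119, 120, 120, 120, 119, 120, 121, 107, 78, 48, 44, 81, 117] [120, 122, 107, 51, 47, 70, 114, 120, 114, 117, 120, 117, 117, 118, 106, 46, 29, 28, 92, 122, 121]
60 top [ 0.5449 -0.3646] scene [ 0.5461 -0.3668] both [ 0.5455 -0.3656] area ratio [0.92, 0.81] r 0.657
75 top [ 0.545  -0.3646] scene [ 0.5465 -0.3672] both [ 0.5457 -0.3658] area ratio [0.98, 0.87] r 0.657
90 top [ 0.5451 -0.3648] scene [ 0.546  -0.3675] both [ 0.5459 -0.3659] area ratio [1.03, 0.92] r 0.657
105 top [ 0.5454 -0.3645] scene [ 0.5457 -0.367 ] both [ 0.5457 -0.3656] area ratio [1.1, 0.98] r 0.657
```

Emit:
{"op": "drive_tool", "data": {"rows": [[0,0,0,-0.012,0.006,0,1],[0,0,0,-0.03,0.0135,0,1],[0,0,0,-0.036,0.016,0,1],[0,0,0,-0.036,0.016,0,1],[0,0,0,-0.036,0.016,0,1],[0,0,0,-0.034,0.016,0,1],[0,0,0,-0.02,0.008,0,1],[0,0,0,-0.0084,0.0042,0,1]]}}

```text
time: 27.48
tool_pos: [0.5464, -0.3683, 0.1338]
tcp_rot: [2.224, 2.218, -0.001]
wrist_force: [0.3, 0.4, 0.5]
width: 0.999
grip_force: 0.0
```

Emit:
{"op": "drive_tool", "data": {"rows": [[0,0,0,0,0,0.02,1],[0,0,0,0,0,0.03,1],[0,0,0,0,0,0.03,1],[0,0,0,0,0,0.02,1],[0,0,0,0,0,0.01,1],[0,0,0,0,0,0.005,1],[0,0,0,0,0,0,1],[0,0,0,0,0,0,1]]}}

```text
time: 28.15
tool_pos: [0.5465, -0.3646, 0.0211]
tcp_rot: [2.221, 2.22, 0.0]
wrist_force: [-0.6, 0.6, 0.2]
width: 1.0
grip_force: 0.0
```

Run:
```python
from h import *
for i in range(3):read_camera("top")
p=read_camera("scene");t=read_camera("top")
plan(.5455,-.364,-.0005,90)
f=lambda X:((proj(p,np.array([X]))[0]+.5-[90,140])*6.667).round(0)
print(f((.5455+.0425,-.364,.035)),f((.5455,-.364,.016)),f((.5455,-.364,0)))
cv2.imwrite("pics/l.png",cv2.resize(p["color"][140:230,90:190],(667,600),interpolation=2)[:,:,::-1])
```

```text
t 28.4 pos [ 0.5468 -0.3649  0.0219] yaw 89.97 toolz [ 0.0023 -0.0016 -1.    ] F [0.1 0.7 0.2] w 1.002 grip 0.0 q [-0.63  0.42  1.81  0.    0.91 -0.63]
 tool shift [ 0.001  -0.0013  0.0224] turn z -0.03
[278. 463.] [330. 434.] [338. 471.]
```

View pics/l.png

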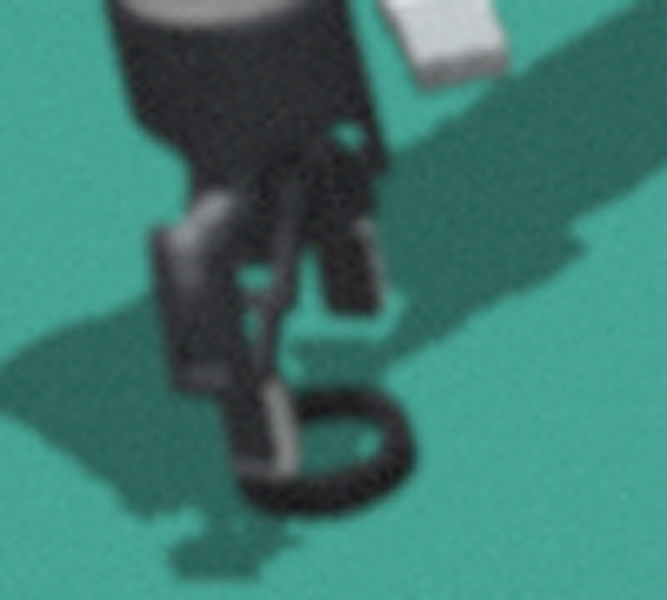

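The ring is centred at about (328,450), with the gripper straddling it. I'll grip, turn and regrip to centre it.

Emit:
{"op": "drive_tool", "data": {"rows": [[0,0,0,0.0008,-0.0008,0.012,1],[0,0,0,0,0,0.0085,1],[0,0,0,0,0,0,0.85],[0,0,0,0,0,0,0.75],[0,0,0,0,0,0,0.65],[0,0,0,0,0,0,0.6],[0,0,0,0,0,0,0.6],[0,0,0,0,0,0,0.6]], "force": 20}}

```text
time: 29.07
tool_pos: [0.5451, -0.3635, -0.0002]
tcp_rot: [2.222, 2.221, 0.0]
wrist_force: [-0.0, 1.0, 0.1]
width: 0.734
grip_force: 22.0
```

Run:
```python
from h import *
plan(.5455,-.364,-.0005,90)
```

```text
t 29.07 pos [ 5.451e-01 -3.635e-01 -2.000e-04] yaw 89.97 toolz [ 3.e-04 -2.e-04 -1.e+00] F [-0.   1.   0.1] w 0.734 grip 22.0 q [-0.63  0.45  1.82  0.    0.87 -0.63]
 tool shift [-0.0005  0.0004  0.0003] turn z -0.03
```

Emit:
{"op": "drive_tool", "data": {"rows": [[0,0,0,0,0,0,0.95],[0,0,0,0,0,0,0.95],[0,0,0,0,0,0,0.95],[0,0,6.92,0,0,0,0.95],[0,0,6.92,0,0,0,0.95],[0,0,6.92,0,0,0,0.95],[0,0,6.92,0,0,0,0.95],[0,0,6.92,0,0,0,0.95]]}}

```text
time: 29.73
tool_pos: [0.5451, -0.3635, -0.0002]
tcp_rot: [2.786, 1.451, 0.0]
wrist_force: [-0.4, 0.2, -0.8]
width: 0.953
grip_force: 0.0
```

Emit:
{"op": "drive_tool", "data": {"rows": [[0,0,6.92,0,0,0,0.95],[0,0,6.92,0,0,0,0.95],[0,0,6.92,0,0,0,0.95],[0,0,6.92,0,0,0,0.95],[0,0,6.92,0,0,0,0.95],[0,0,6.92,0,0,0,0.95],[0,0,6.92,0,0,0,0.95],[0,0,6.92,0,0,0,0.95]]}}

```text
time: 30.4
tool_pos: [0.545, -0.3635, -0.0002]
tcp_rot: [3.141, -0.009, 0.0]
wrist_force: [0.1, 0.2, -0.6]
width: 0.95
grip_force: 0.0
```

Emit:
{"op": "drive_tool", "data": {"rows": [[0,0,0,0,0,0,0.85],[0,0,0,0,0,0,0.75],[0,0,0,0,0,0,0.65],[0,0,0,0,0,0,0.6],[0,0,0,0,0,0,0.6],[0,0,0,0,0,0,0.6]], "force": 25}}

```text
time: 30.9
tool_pos: [0.5454, -0.3637, 0.0002]
tcp_rot: [3.141, 0.002, 0.001]
wrist_force: [-0.4, -0.5, 5.4]
width: 0.718
grip_force: 27.7
```

Run:
```python
from h import *
for i in range(3):read_camera("top")
plan(.4502,-.1518,.16,0)
```

```text
t 31.05 pos [ 5.454e-01 -3.638e-01  3.000e-04] yaw 0.04 toolz [ 8.e-04 -6.e-04 -1.e+00] F [-1.   0.3  5.7] w 0.712 grip 27.9 q [-0.63  0.45  1.82 -0.    0.87  0.94]
 tool shift [-0.0949 -0.2119 -0.1599] turn z 0.04
```

Emit:
{"op": "drive_tool", "data": {"rows": [[0,0,0,0,0,-0.01,0.6],[0,0,0,0,0,-0.02,0.6],[0,0,0,0,0,-0.03,0.6],[0,0,0,0,0,-0.03,0.6],[0,0,0,0,0,-0.025,0.6],[0,0,0,0,0,-0.015,0.6],[0,0,0,-0.006,-0.013,-0.005,0.6],[0,0,0,-0.012,-0.027,0,0.6]]}}

```text
time: 31.72
tool_pos: [0.5293, -0.3263, 0.1379]
tcp_rot: [3.137, -0.003, 0.009]
wrist_force: [0.3, 1.3, -0.7]
width: 0.719
grip_force: 27.4
```

Emit:
{"op": "drive_tool", "data": {"rows": [[0,0,0,-0.0155,-0.034,0,0.6],[0,0,0,-0.0155,-0.034,0,0.6],[0,0,0,-0.0155,-0.034,0,0.6],[0,0,0,-0.0145,-0.033,0,0.6],[0,0,0,-0.0109,-0.024,0,0.6],[0,0,0,-0.005,-0.0119,0,0.6],[0,0,0,0,0,0.01,0.6],[0,0,0,0,0,0.01,0.6]]}}

```text
time: 32.38
tool_pos: [0.4509, -0.1527, 0.1149]
tcp_rot: [3.14, 0.003, 0.004]
wrist_force: [-0.2, -0.6, -0.9]
width: 0.713
grip_force: 27.4
```

Emit:
{"op": "drive_tool", "data": {"rows": [[0,0,0,0,0,0.005,0.6],[0,0,0,0,0,0,0.6],[0,0,0,0,0,0,0.6],[0,0,0,0,0,0,0.6],[0,0,0,0,0,0,0.6]]}}

```text
time: 32.8
tool_pos: [0.4505, -0.1533, 0.1098]
tcp_rot: [3.141, -0.001, 0.0]
wrist_force: [-0.2, 0.1, -0.2]
width: 0.716
grip_force: 27.4
```

Run:
```python
from h import *
p=read_camera("scene");q=read_camera("top");
plan(.4502,-.1518,.0733,0)
a=cv2.resize(p["color"][110:210,185:285],(400,400),interpolation=2);b=cv2.resize(q["color"][195:295,310:410],(400,400),interpolation=2)
cv2.imwrite("pics/m.png",np.hstack([a,b])[:,:,::-1])
```

```text
t 32.9 pos [ 0.4504 -0.153   0.11  ] yaw -0.02 toolz [ 5.e-04 -2.e-04 -1.e+00] F [ 0.  -0.2 -0.5] w 0.715 grip 27.4 q [-0.38 -0.    2.14 -0.    1.    1.19]
 tool shift [-0.0003 -0.0012  0.0367] turn z -0.02
```

View pics/m.png

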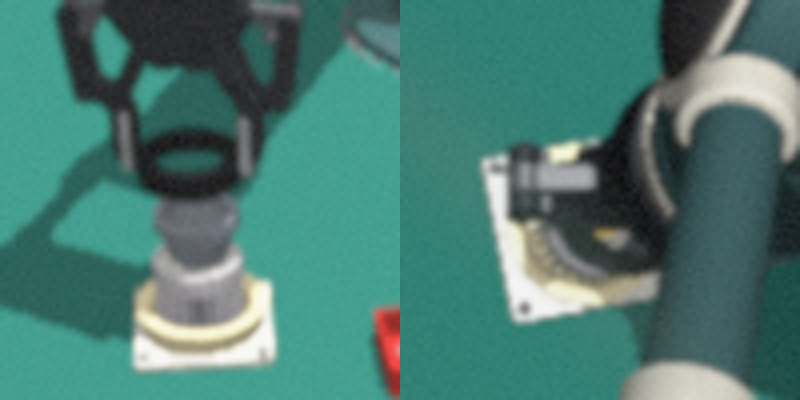

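The ring is held level above the upright reflector, about 1 mm off in y, so I'll correct that and lower.

Emit:
{"op": "drive_tool", "data": {"rows": [[0,0,0,-0.0002,-0.0012,0.007,0.6],[0,0,0,0,0,0.007,0.6],[0,0,0,0,0,0.005,0.6],[0,0,0,0,0,0,0.6],[0,0,0,0,0,0.002,0.6],[0,0,0,0,0,0.002,0.6],[0,0,0,0,0,0.002,0.6],[0,0,0,0,0,0,0.6]]}}

```text
time: 33.57
tool_pos: [0.4497, -0.1513, 0.0843]
tcp_rot: [-3.141, -0.0, 0.001]
wrist_force: [0.3, 0.2, 0.0]
width: 0.712
grip_force: 27.4
```

No contact with the lip rim so far; continuing.

Emit:
{"op": "drive_tool", "data": {"rows": [[0,0,0,0,0,0.002,0.6],[0,0,0,0,0,0.002,0.6],[0,0,0,0,0,0.002,0.6],[0,0,0,0,0,0.0015,0.6],[0,0,0,0,0,0.001,0.6],[0,0,0,0,0,0.001,0.6],[0,0,0,0,0,0,0.6],[0,0,0,0,0,0,0.6]]}}

```text
time: 34.23
tool_pos: [0.4498, -0.1513, 0.0751]
tcp_rot: [-3.142, -0.0, 0.0]
wrist_force: [-0.2, -0.4, 0.2]
width: 0.717
grip_force: 27.4
```

Emit:
{"op": "drive_tool", "data": {"rows": [[0,0,0,0,0,0.0007,0.6],[0,0,0,0,0,0.0005,0.6],[0,0,0,0,0,0,0.6],[0,0,0,0,0,0,0.6]]}}

```text
time: 34.57
tool_pos: [0.4498, -0.1513, 0.074]
tcp_rot: [-3.142, -0.0, 0.0]
wrist_force: [0.4, -0.8, -0.8]
width: 0.712
grip_force: 27.4
```

Emit:
{"op": "drive_tool", "data": {"rows": [[0,0,0,0,0,0.0006,0.6],[0,0,0,0,0,0.0005,0.6],[0,0,0,0,0,0,0.6],[0,0,0,0,0,0,0.6]]}}

```text
time: 34.9
tool_pos: [0.45, -0.1514, 0.0731]
tcp_rot: [3.141, 0.0, 0.0]
wrist_force: [-1.2, -0.3, 1.9]
width: 0.712
grip_force: 27.7
```

Contact came at the expected seat height (73.1 mm). I'll release, retreat and inspect.

Emit:
{"op": "drive_tool", "data": {"rows": [[0,0,0,0,0,0,0.95],[0,0,0,0,0,0,0.95],[0,0,0,0,0,0,0.95],[0,0,0,0,0,0,0.95],[0,0,0,0,0,-0.01,1],[0,0,0,0,0,-0.02,1],[0,0,0,0,0,-0.03,1],[0,0,0,0,0,-0.03,1]]}}

```text
time: 35.57
tool_pos: [0.4488, -0.1509, 0.1635]
tcp_rot: [-3.141, -0.0, 0.004]
wrist_force: [0.3, -0.4, -0.1]
width: 0.999
grip_force: 0.0
```

Emit:
{"op": "drive_tool", "data": {"rows": [[0,0,0,0.01,-0.02,-0.01,1],[0,0,0,0.01,-0.035,0,1],[0,0,0,0.01,-0.035,0,1],[0,0,0,0,-0.035,0,1],[0,0,0,0,-0.035,0,1],[0,0,0,0,-0.03,0,1],[0,0,0,0,-0.01,0,1],[0,0,0,0,0,0,1]]}}

```text
time: 36.23
tool_pos: [0.4798, 0.0507, 0.1735]
tcp_rot: [-3.141, -0.006, -0.001]
wrist_force: [0.5, -0.2, -1.0]
width: 0.999
grip_force: 0.0
```

Run:
```python
from h import *
p=read_camera("scene");q=read_camera("top");plan(.5,0,.15,0)
a=cv2.resize(p["color"][120:260,165:305],(400,400),interpolation=2);b=cv2.resize(q["color"][130:290,280:440],(400,400),interpolation=2)
cv2.imwrite("pics/n.png",np.hstack([a,b])[:,:,::-1])
# predicted ring top ellipse centre vs observed (crop px)
f=lambda c,X,o,k:((proj(c,np.array([X]))[0]+.5-o)*k).round(0)
print(f(p,(.45,-.1514,.089),[165,120],400/140),f(q,(.45,-.1514,.089),[280,130],2.5))
```

```text
t 36.33 pos [0.4799 0.0484 0.1732] yaw 0.09 toolz [ 3.e-04 -8.e-04 -1.e+00] F [-0.4 -0.8 -1.1] w 0.998 grip 0.0 q [ 0.05 -0.06  2.07 -0.    1.13  1.62]
 tool shift [0.02   0.0484 0.0233] turn z 0.09
[198. 119.] [209. 294.]
```

View pics/n.png

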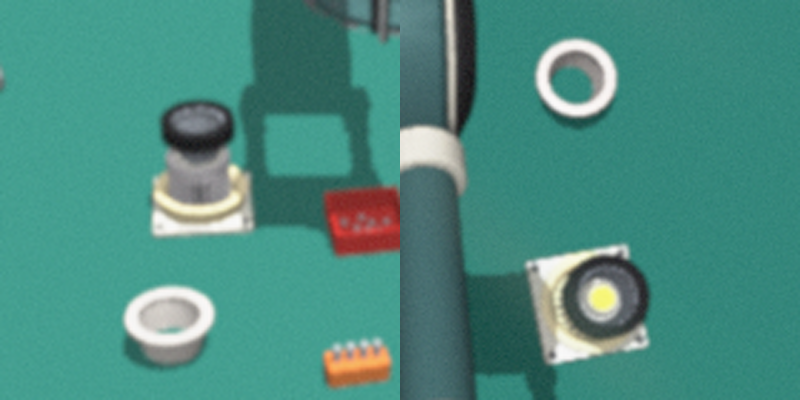

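The stack is upright and capped: black ring at (198,120), with the LED centred in the top view at (602,297). The white reflector is in place, so I'm handing the job in.

```bash
python3 -c "
from workcell import workorder
print(workorder.finish_job())"
```

```text
the job is handed in; nothing more can be done
None
```

The spotlight is built up in the cream nest in the order asked, each part seated and released before the next, and the job is handed in at about 36 s; the parts to be left were not touched.

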